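Find the rocking service cover and push it home

TASK

One of the four blue covers on the valve boxes is not pushed home. Press gently near the edges of the covers to find the one that rocks, then push that cover fully home by the round stud in its middle, so that it sits flat and firm. Do not push down on the studs of covers that sit firm, and pick nothing up or disturb the loose things lying around; finish clear of everything.

Things in the scene. Friction and masses are not known exactly. Their poses are not given: they have to be found in the camera images.
- manifold: aluminium mounting plate, 270 x 270 x 18 mm, fixed to the worktop; origin at the centre of its underside. It carries four grey boxes in a square, 2 by 2, 120 mm between centres (at +-60 mm along the plate's x and y axes), each closed by an identical blue cover. The boxes and covers are parallel to the plate.
- plate_mid (a point): centre of the plate's top face, 18 mm up, between the covers. How covers behave: three are home and rigid all over. One, in any place, hangs on its half-entered stud: pressed 38 mm from its middle near any edge it tilts 0.09 rad (that place sinks 3.5 mm under 1 to 3 N, then stops) and springs back level; a gentle edge press (below 20 N) does not push it home. No cover can be lifted.
- stud_a: round black stud head, 22 mm across, in the middle of a blue cover; origin at the centre of its flat top, z up, x and y along the cover's edges; tilts with the cover. The cover, 96 x 96 mm, has its top face 5 mm below this origin; box heights differ, so height does not tell which is loose. The loose one, pushed straight down on its stud with 13 N or more, goes 4 mm to its stop, stays and no longer rocks.
- stud_b: round black stud head, 22 mm across, in the middle of a blue cover; origin at the centre of its flat top, z up, x and y along the cover's edges; tilts with the cover. The cover, 96 x 96 mm, has its top face 5 mm below this origin; box heights differ, so height does not tell which is loose. The loose one, pushed straight down on its stud with 13 N or more, goes 4 mm to its stop, stays and no longer rocks.
- stud_c: round black stud head, 22 mm across, in the middle of a blue cover; origin at the centre of its flat top, z up, x and y along the cover's edges; tilts with the cover. The cover, 96 x 96 mm, has its top face 5 mm below this origin; box heights differ, so height does not tell which is loose. The loose one, pushed straight down on its stud with 13 N or more, goes 4 mm to its stop, stays and no longer rocks.
- stud_d: round black stud head, 22 mm across, in the middle of a blue cover; origin at the centre of its flat top, z up, x and y along the cover's edges; tilts with the cover. The cover, 96 x 96 mm, has its top face 5 mm below this origin; box heights differ, so height does not tell which is loose. The loose one, pushed straight down on its stud with 13 N or more, goes 4 mm to its stop, stays and no longer rocks.
- star_knob: black five-lobe star knob with its steel stud up, 38 mm wide, 43 mm tall; loose bystander beside the plate, origin at the centre of its underside
- bearing: steel ball bearing lying flat, 44 mm across, 13 mm thick; loose bystander beside the plate, origin at the centre of its underside
- fork_spanner: steel spanner lying flat, 30 x 178 x 5 mm; loose bystander beside the plate, origin at the centre of its underside

How it is judged:
By the outcome, as a careful person would: the job done as asked, in the order asked, and still so for the second after the job is handed in, with the robot touching nothing.
It also fails if it takes over 45 s, if anything falls off the work surface, if the arm or the gripper's body presses on something with over 40 N, if the wrist force passes 120 N, or if a joint passes its speed limit or range.

ROBOT

A 7-joint arm with a two-finger parallel gripper is mounted at the origin on a cart in front of the work surface, level with it; the furniture and walls round the work are solid. World frame = base frame: x ahead of the robot, y to its left, z up, the work surface at z = 0. Lengths are in m, angles in rad, forces in N, time in s.
With the tool pointing down it reaches from about 0.425 to 0.925 m from the base axis. Payload 6.8 kg.
Tool frame: the origin (TCP) lies midway between the tips of the shut fingers; the grasp point (between the pads) lies 19 mm behind it (grip_point_offset is the z of the grasp point in the tool frame, in m); z points along the fingers, y is the line along which they close (so a half turn about z gives the same grasp; the last joint's range is limited). The gripper opens to 85 mm and grips with 20 to 120 N. Pads are 22 mm wide; open, the fingers measure 114 mm over their backs; the gripper's body (76 mm by 85 mm) begins 54 mm behind the grasp point. The pads swing forward as they close: fully open they stand 13 mm farther back than shut.
Start: joints at [-1.379, 0.477, 0.022, 1.555, -0.011, 1.109, -0.083], TCP at [0.199, 0.645, 0.231] pointing down, gripper open.
Joint ranges: [-2.96, 2.96], [-0.34, 2.1], [-1.41, 1.46], [0.24, 2.44], [-1.37, 4.51], [0.17, 1.92], [-2.96, 2.96]. Speed limits (rad/s): [2.39, 2.39, 3.14, 3.14, 3.14, 3.14, 3.14].

INTERFACE

Orientations are given as a rotation vector (axis times angle).
In Python, from bench import get_obs, grab_frame, calibration, hand_in, grip_point_offset gives the robot as it stands.
- The arm moves only by the shell command python3 -m pendant 'ROWS' [OPENING] [FORCE]. ROWS is a JSON object of lists of equal length, an entry for each row: "translation": the shift along the world's x, y, z in units of 25 mm (1.0 is 25 mm), a list of three; "delta_rot": the turn, a rotation vector about the world's x, y, z in units of 5 degrees (1.0 is 5 degrees), a list of three. In form: {"translation": [[dx, dy, dz], ...], "delta_rot": [[rx, ry, rz], ...]}. A call has 1 to 12 rows; each row is the pose to reach, as a shift and turn from the pose commanded when the call began; what a row does not reach only later rows make up. A row lasts 1/8 s, in which the tool goes at most 62.5 mm and 10.7 degrees, less where a joint would pass 70% of its speed; a pose out of reach is approached as far as the arm can. A call with a gripper value outside its range is refused whole. OPENING is the opening, from 0 (shut) to 1 (fully open), set as the call begins (- or left out, the last holds). The fingers move at their own pace and stop on an object; FORCE is the grip in N (left out, the last holds). Time passes only in rows, so rows that repeat a pose let the fingers close. It gives the time, the measured TCP pose, the force, the opening and the grip force at its end, in the units of the state.
- get_obs(): the state, without advancing time (a new reading comes with each control period).
- grab_frame(name): name is "scene" or "top" or "wrist"; returns (picture, depth): 400x640x3 uint8, red, green, blue; 400x640 float32, m along the optical axis (not along the pixel's ray), 0 where there is no reading.
- calibration(name): a dict with "K" (3x3 intrinsics, pixels), "rvec" (rotation vector, rad) and "tvec" (3), from world to camera coordinates, as OpenCV has them. Camera axes: x right, y down, z forward; pixel columns grow to the right and rows downward; lengths in m; the calibration is good to about 2 mm. A picture is of the moment at which its call begins: read the wrist's pose just before it. calibration takes no time and is no camera call; for the wrist camera it gives the pose at the moment of the call.
- hand_in(): hands the job in; it is judged then, once.
The state is a dict: "clock": time; "joints": joint angles; "qvel": joint speeds; "tau": joint torques, N m; "tcp_pos": TCP position; "orientation": TCP orientation; "contact_force": force on the tool from outside, world axes, zero at the start; "moment": the same for the moment, N m; "grip_width": finger opening in m; "gripper_force": force on a finger pad.
Only numpy, scipy, OpenCV 4.12 (cv2) and the standard library are available. Lean on these libraries where they do the work, as an engineer would, in place of code of your own. Each camera call takes 0.05 s, during which the arm holds its last target. There are 200 camera calls.

## Working session

There is one attempt and no reset: what is moved stays moved. The work goes in short steps, Python scripts to look and compute and a shell command to move; the robot and the scene stay as the last step left them, time stands still between calls to the robot, and variables do not carry over. Pictures are saved under pics/ and viewed, at most 10 in all, crops included, and the job is handed in when it is done.

```bash
mkdir -p pics; python3 - <<'E'
from bench import *
import cv2,numpy as np
print(get_obs(), grip_point_offset)
for n in("top","scene"):
    im,d=grab_frame(n); cv2.imwrite(f"pics/{n}0.png",im[:,:,::-1]); np.save(f"pics/{n}0.npy",d)
    c=calibration(n); print(c)
E
```

```text
{'clock': 0.0, 'joints': array([-1.37909658,  0.4778197 ,  0.02232567,  1.5565224 , -0.0114897 ,
        1.10928816, -0.08312136]), 'qvel': array([-0.00023331, -0.00100768,  0.00234513, -0.00067311, -0.00128524,
       -0.00055666,  0.00038935]), 'tau': array([-2.90030493e-05, -5.96440887e+01,  1.60760846e+00, -2.81201738e+01,
        1.23654550e-02,  9.21965257e-03, -1.75459758e-05]), 'tcp_pos': array([0.1991736 , 0.64428796, 0.23028236]), 'orientation': array([-4.69115873e-01, -3.10622744e+00,  2.99133876e-03]), 'contact_force': array([-0.68678694, -0.38392242,  0.98027554]), 'moment': array([0.00610907, 0.05374353, 0.02013777]), 'gripper_force': 0.0, 'grip_width': 0.08540721927883534} -0.0187
{'K': array([[449.68358427,   0.        , 314.51998589],
       [  0.        , 449.68358427, 206.1360397 ],
       [  0.        ,   0.        ,   1.        ]]), 'rvec': array([ 2.17684847, -2.21644279,  0.03477078]), 'tvec': array([0.07918649, 0.50270254, 0.93288883])}
{'K': array([[434.63786516,   0.        , 316.68113581],
       [  0.        , 434.63786516, 191.95186165],
       [  0.        ,   0.        ,   1.        ]]), 'rvec': array([ 0.95792775, -2.34319552,  1.19332884]), 'tvec': array([0.4369273 , 0.22152929, 0.65245867])}
```

View pics/top0.png

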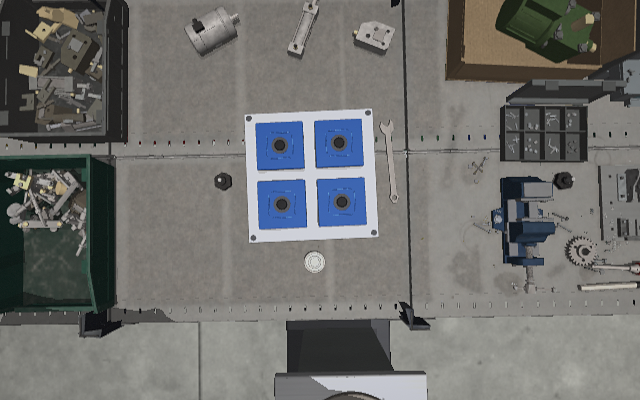

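The top view shows the plate with blue covers and studs at about (279,145), (339,143), (282,204) and (342,202). The star knob is at (223,181), the bearing at (315,262) and the spanner at (390,163).

```bash
python3 - <<'E'
from bench import *
import cv2,numpy as np
im=cv2.imread("pics/top0.png"); d=np.load("pics/top0.npy"); c=calibration("top")
R=cv2.Rodrigues(c["rvec"])[0]; t=c["tvec"]; K=c["K"]
def pt(u,v,z): return R.T@(np.linalg.inv(K)@[u,v,1]*z-t)
hsv=cv2.cvtColor(im,cv2.COLOR_BGR2HSV)
blue=cv2.inRange(hsv,(100,120,80),(125,255,255))
blue[:, :240]=0; blue[:,390:]=0; blue[250:]=0; blue[:100]=0
cs,_=cv2.findContours(blue,cv2.RETR_EXTERNAL,cv2.CHAIN_APPROX_NONE)
for k in cs:
    if cv2.contourArea(k)<800: continue
    r=cv2.minAreaRect(k); (u,v)=r[0]
    m=np.zeros_like(blue); cv2.drawContours(m,[k],-1,255,-1)
    ins=cv2.erode(m,np.ones((5,5)))>0
    cov=ins&(blue>0)&(d>0)
    zc=np.median(d[cov]); 
    dark=(ins&(hsv[:,:,2]<70)).astype(np.uint8); M=cv2.moments(dark,True)
    us,vs=M["m10"]/M["m00"],M["m01"]/M["m00"]
    dd=d[dark>0]; zs=np.median(dd[dd>0])
    # tilt of cover from plane fit
    vv,uu=np.nonzero(cov); P=np.array([pt(a,b,d[b,a]) for a,b in zip(uu,vv)])
    q=np.linalg.lstsq(np.c_[P[:,:2]-P[:,:2].mean(0),np.ones(len(P))],P[:,2],rcond=None)[0]
    box=np.array([pt(a,b,zc) for a,b in cv2.boxPoints(r)])
    e=box[1]-box[0]
    print("px",np.round([u,v,us,vs]),"cover",pt(u,v,zc).round(4),"stud",pt(us,vs,zs).round(4),"sizes",np.linalg.norm(np.diff(box,axis=0),axis=1).round(3),"yaw",np.degrees(np.arctan2(e[1],e[0])).round(1),"plane",q.round(4), M["m00"])
for n,(u,v) in dict(knob=(223,181),bear=(315,262),span=(390,163)).items(): print(n,pt(u,v,d[v,u]).round(3))
from scipy.spatial.transform import Rotation as Ro
print(Ro.from_rotvec(get_obs()["orientation"]).as_matrix().round(3))
E
```

```text
px [282. 204. 281. 204.] cover [0.5078 0.1353 0.0578] stud [0.5073 0.1354 0.0621] sizes [0.095 0.094 0.095] yaw -88.4 plane [ 0.0001 -0.0003  0.0577] 100.0
px [341. 201. 341. 202.] cover [0.511  0.0157 0.0492] stud [0.5104 0.0157 0.0537] sizes [0.095 0.094 0.095] yaw -88.4 plane [ 0.001  -0.0001  0.0492] 93.0
px [279. 145. 279. 145.] cover [0.6265 0.1384 0.05  ] stud [0.6268 0.1386 0.0543] sizes [0.095 0.094 0.095] yaw -88.4 plane [-0.002  -0.0019  0.05  ] 101.0
px [339. 143. 339. 142.] cover [0.6298 0.0188 0.048 ] stud [0.6302 0.0187 0.0525] sizes [0.095 0.094 0.095] yaw -88.4 plane [-0.0016  0.0011  0.048 ] 96.0
knob [0.559 0.259 0.026]
bear [0.388 0.071 0.014]
span [ 0.593 -0.091  0.005]
[[-0.955  0.295 -0.   ]
 [ 0.295  0.955 -0.002]
 [-0.    -0.002 -1.   ]]
```

View pics/scene0.png

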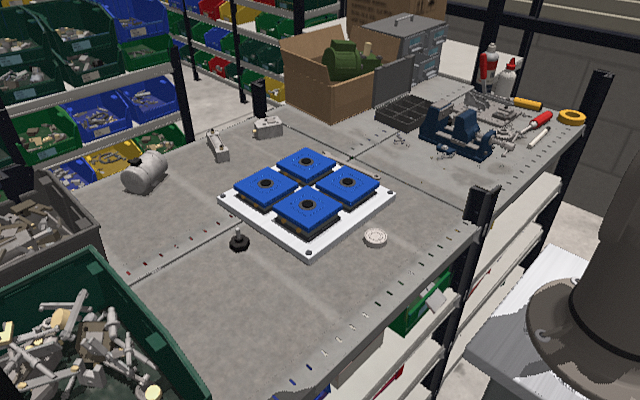

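The scene view agrees: all the covers look level, with the knob at (239,242) and the bearing at (375,238). Next I'll shut the fingers and go above the inner edge of the first cover.

```bash
python3 -m pendant '{"translation":[[2,-3,0],[4,-6,0],[5.5,-8,-0.5],[7,-10,-1],[8.3,-12,-1.5],[9.6,-14,-2],[11,-16,-2.5],[12.4,-18,-3],[13.3,-19.5,-3.5],[13.86,-20.3,-4],[13.86,-20.35,-4.2],[13.86,-20.35,-4.2]],"delta_rot":[[0,0,0.4],[0,0,0.8],[0,0,1.2],[0,0,1.6],[0,0,2],[0,0,2.4],[0,0,2.8],[0,0,3.2],[0,0,3.6],[0,0,3.75],[0,0,3.75],[0,0,3.75]]}' 0
python3 -m pendant '{"translation":[[0,0,0],[0,0,0]],"delta_rot":[[0,0,0],[0,0,0]]}'; python3 -c "
from bench import *;from scipy.spatial.transform import Rotation as Ro
print(Ro.from_rotvec(get_obs()['orientation']).as_matrix().round(3))"
```

```text
clock: 1.6
tcp_pos: [0.5451, 0.1362, 0.1256]
orientation: [0.042, -3.139, 0.0]
contact_force: [0.3, 0.4, 0.1]
grip_width: -0.0001
gripper_force: 0.0
clock: 1.85
tcp_pos: [0.5456, 0.1378, 0.1268]
orientation: [-0.047, 3.141, 0.001]
contact_force: [0.4, 0.2, -0.5]
grip_width: 0.0001
gripper_force: 0.0
[[-1.    -0.03   0.001]
 [-0.03   1.     0.001]
 [-0.001  0.001 -1.   ]]
```

```bash
python3 -m pendant '{"translation":[[0,0,-1.2],[0,0,-2],[0,0,-2.4],[0,0,-2.56],[0,0,-2.56],[0,0,-2.56]],"delta_rot":[[0,0,0],[0,0,0],[0,0,0],[0,0,0],[0,0,0],[0,0,0]]}'
python3 -m pendant '{"translation":[[0,0,-0.06],[0,0,-0.12],[0,0,-0.12]],"delta_rot":[[0,0,0],[0,0,0],[0,0,0]]}'
```

```text
clock: 2.6
tcp_pos: [0.5464, 0.1363, 0.063]
orientation: [-0.043, 3.14, 0.001]
contact_force: [-0.4, -0.1, 0.3]
grip_width: -0.0
gripper_force: 0.0
clock: 2.98
tcp_pos: [0.5457, 0.1361, 0.0592]
orientation: [0.043, -3.141, 0.0]
contact_force: [0.6, 0.0, -0.1]
grip_width: 0.0001
gripper_force: 0.0
```

```bash
for i in 1 2 3; do python3 -m pendant '{"translation":[[0,0,-0.04],[0,0,-0.04],[0,0,-0.04]],"delta_rot":[[0,0,0],[0,0,0],[0,0,0]]}' | egrep 'tcp|contact'; done
```

```text
tcp_pos: [0.5458, 0.1361, 0.0583]
contact_force: [-0.6, 0.0, 0.2]
tcp_pos: [0.5458, 0.1361, 0.0573]
contact_force: [-0.9, 0.2, -0.4]
tcp_pos: [0.5458, 0.1362, 0.0563]
contact_force: [0.0, -0.2, -1.0]
```

```bash
for i in 1 2; do python3 -m pendant '{"translation":[[0,0,-0.04],[0,0,-0.04],[0,0,-0.04]],"delta_rot":[[0,0,0],[0,0,0],[0,0,0]]}' | egrep 'tcp|contact'; done
```

```text
tcp_pos: [0.546, 0.1362, 0.0554]
contact_force: [0.0, -0.6, 1.4]
tcp_pos: [0.5461, 0.1362, 0.0544]
contact_force: [1.1, -0.1, 1.8]
```

```bash
for i in 1 2 ; do python3 -m pendant '{"translation":[[0,0,-0.04],[0,0,-0.04],[0,0,-0.04]],"delta_rot":[[0,0,0],[0,0,0],[0,0,0]]}' | egrep 'tcp|contact'; done
```

```text
tcp_pos: [0.5462, 0.1362, 0.0535]
contact_force: [0.8, 0.0, 3.8]
tcp_pos: [0.5463, 0.1362, 0.0531]
contact_force: [0.7, -1.1, 9.0]
```

Cover 1 is soft for about 3 mm and then stiff, so it looks loose. I'll check against a neighbour.

```bash
python3 -m pendant '{"translation":[[0,0,0.6],[0,0,1.2],[0.8,0,1.2],[1.71,0.05,1.2],[1.71,0.05,0.5],[1.71,0.05,0.08],[1.71,0.05,-0.08],[1.71,0.05,-0.08]],"delta_rot":[[0,0,0],[0,0,0],[0,0,0],[0,0,0],[0,0,0],[0,0,0],[0,0,0],[0,0,0]]}'|egrep 'tcp|contact'
for i in 1 2 3; do python3 -m pendant '{"translation":[[0,0,-0.04],[0,0,-0.04],[0,0,-0.04]],"delta_rot":[[0,0,0],[0,0,0],[0,0,0]]}' | egrep 'tcp|contact'; done
```

```text
tcp_pos: [0.5877, 0.1374, 0.0499]
contact_force: [-0.1, -1.1, -0.4]
tcp_pos: [0.5887, 0.1375, 0.0496]
contact_force: [0.3, 1.1, -0.3]
tcp_pos: [0.5888, 0.1375, 0.0487]
contact_force: [-0.8, -0.3, 5.3]
tcp_pos: [0.5888, 0.1375, 0.0486]
contact_force: [-4.7, -0.8, 14.0]
```

Cover 3 is firm: 9 N builds up in 1 mm. So cover 1 is the loose one, and I'll push its stud.

```bash
python3 -m pendant '{"translation":[[0,0,0.8],[0,0,1.9],[-1.6,-0.04,1.9],[-3.25,-0.08,1.9],[-3.25,-0.08,1.2],[-3.25,-0.08,0.8],[-3.25,-0.08,0.64],[-3.25,-0.08,0.64]],"delta_rot":[[0,0,0],[0,0,0],[0,0,0],[0,0,0],[0,0,0],[0,0,0],[0,0,0],[0,0,0]]}'|egrep 'tcp|contact'
for i in 1 2 3 4 5; do python3 -m pendant '{"translation":[[0,0,-0.04],[0,0,-0.04],[0,0,-0.04]],"delta_rot":[[0,0,0],[0,0,0],[0,0,0]]}' | egrep 'tcp|contact'; done
```

```text
tcp_pos: [0.5078, 0.1353, 0.0632]
contact_force: [-0.2, -0.6, 0.2]
tcp_pos: [0.5075, 0.1354, 0.0625]
contact_force: [0.4, -0.1, 0.3]
tcp_pos: [0.5074, 0.1355, 0.0614]
contact_force: [0.9, -0.0, 1.0]
tcp_pos: [0.5075, 0.1355, 0.061]
contact_force: [-1.6, -0.2, 8.9]
tcp_pos: [0.5076, 0.1355, 0.0602]
contact_force: [-3.5, -0.3, 10.2]
tcp_pos: [0.5076, 0.1355, 0.0592]
contact_force: [-2.6, -1.0, 11.6]
```

```bash
for i in 1 2 3 4 5; do python3 -m pendant '{"translation":[[0,0,-0.04],[0,0,-0.04],[0,0,-0.04]],"delta_rot":[[0,0,0],[0,0,0],[0,0,0]]}' | egrep 'tcp|contact'; done
```

```text
tcp_pos: [0.5076, 0.1355, 0.0583]
contact_force: [-3.0, -0.3, 11.3]
tcp_pos: [0.5075, 0.1355, 0.0573]
contact_force: [-3.4, -1.1, 12.9]
tcp_pos: [0.5076, 0.1355, 0.0572]
contact_force: [-6.0, -1.9, 23.4]
tcp_pos: [0.5076, 0.1355, 0.0571]
contact_force: [-9.9, -2.2, 35.1]
tcp_pos: [0.5076, 0.1355, 0.0571]
contact_force: [-13.8, -3.3, 45.6]
```

It hit its stop after 4 mm. Now I'll recheck the edge for rocking.

```bash
python3 -m pendant '{"translation":[[0,0,0.6],[0,0,1.2],[0.8,0.02,1.2],[1.52,0.04,1.2],[1.52,0.04,0.5],[1.52,0.04,0.1],[1.52,0.04,0],[1.52,0.04,0]],"delta_rot":[[0,0,0],[0,0,0],[0,0,0],[0,0,0],[0,0,0],[0,0,0],[0,0,0],[0,0,0]]}'|egrep 'tcp|contact'
for i in 1 2 3; do python3 -m pendant '{"translation":[[0,0,-0.04],[0,0,-0.04],[0,0,-0.04]],"delta_rot":[[0,0,0],[0,0,0],[0,0,0]]}' | egrep 'tcp|contact'; done
```

```text
tcp_pos: [0.544, 0.1362, 0.0527]
contact_force: [-0.3, -0.0, -0.0]
tcp_pos: [0.5445, 0.1363, 0.0524]
contact_force: [-1.8, -0.8, 6.2]
tcp_pos: [0.5445, 0.1363, 0.0523]
contact_force: [-6.2, -1.7, 15.3]
tcp_pos: [0.5445, 0.1363, 0.0523]
contact_force: [-9.4, -1.8, 25.3]
```

It's firm now. I'll retract well clear and take a last look.

```bash
python3 -m pendant '{"translation":[[0,0,1],[0,0,3],[0,0,5],[0,0,6.5],[0,0,7],[0,0,7],[0,0,7]],"delta_rot":[[0,0,0],[0,0,0],[0,0,0],[0,0,0],[0,0,0],[0,0,0],[0,0,0]]}'
python3 - <<'E'
from bench import *
import cv2
im,d=grab_frame("scene"); cv2.imwrite("pics/end.png",im[:,:,::-1])
E
```

```text
clock: 15.48
tcp_pos: [0.5443, 0.1362, 0.2235]
orientation: [0.043, -3.138, 0.002]
contact_force: [-0.5, -1.2, 0.4]
grip_width: 0.0
gripper_force: 0.0
```

View pics/end.png

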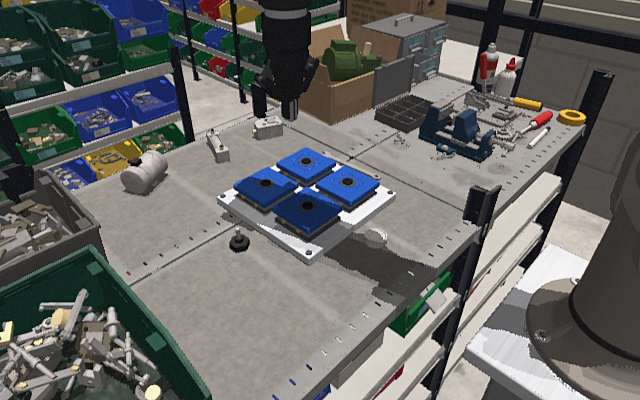

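The gripper hangs clear above the plate at about (290,100). The knob (239,242) and bearing (375,238) haven't moved, and the covers are level.

```bash
python3 -c "from bench import *; print(hand_in())"
```

```text
the job is handed in; nothing more can be done
None
```

I found the loose cover (front left, nearest the robot), pushed it home by its stud with a 4 mm travel to its stop, and checked that its edge no longer rocks; I edge-tested one of the other three for comparison (it was firm), pressed no other stud, and handed in at about 15.5 s with the arm clear.

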